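# Hold the fuse holder tester on its third step

## Robot

A 6-joint arm with a two-finger parallel gripper is mounted at the origin on the work surface. World frame = base frame: x ahead of the robot, y to its left, z up, the work surface at z = 0. Lengths are in m, angles in degrees, forces in N, time in s.
With the tool pointing down it reaches from about 0.25 to 0.725 m from the base axis. Payload 9.7 kg.
Tool frame: the origin (TCP) lies midway between the tips of the shut fingers; the grasp point (between the pads) lies 19 mm behind it (bot.pinch_z is the distance from the TCP to the grasp point, in m); z points along the fingers, y is the line along which they close (so a half turn about z gives the same grasp; the last joint's range is limited). The gripper opens to 85 mm and grips with 20 to 120 N. Pads are 22 mm wide; open, the fingers measure 114 mm over their backs; the gripper's body (76 mm by 85 mm) begins 54 mm behind the grasp point. The pads swing forward as they close: fully open they stand 13 mm farther back than shut.
Start: joints at [-66.75, 4.979, 10.078, 95.1, 0, 90], TCP at [0.217, -0.505, 0.231] pointing down, gripper open.
Joint ranges: [-179.16, 179.16], [-48.56, 103.87], [-65.8, 70.77], [-126.05, 130.52], [-82.76, 87.17], [-180, 180]. Speed limits (degrees/s): [127.2, 127.2, 147.25, 180, 180, 180].

## Interface

Orientations are given as [roll, pitch, yaw] about the fixed x, y, z axes, in that order (R = Rz(yaw) Ry(pitch) Rx(roll)).
In Python, from workcell import sensors, camera, camera_params, ticket, bot gives the robot as it stands.
- The arm moves only by the shell command python3 -m jog 'ROWS' [FORCE]. ROWS is JSON, a list that holds one entry, the list of rows, each a list of 5 numbers: the shift along the world's x, y, z in units of 50 mm (1.0 is 50 mm), then the turn about the world's z in units of 5 degrees (1.0 is 5 degrees), then the opening, from 0 (shut) to 1 (fully open). In form: [[[tx, ty, tz, yaw, grip], ...]]. A call has 1 to 8 rows; each row shifts and turns the commanded pose from where the row before left it; what a row does not reach is not made up. A row lasts 1/10 s, in which the tool goes at most 50 mm and 8.59 degrees, less where a joint would pass 70% of its speed; a pose out of reach is approached as far as the arm can. A call is refused whole if a number of a shift passes 1 or a number of a turn 1, either way. A call with a gripper value outside its range is refused whole. The fingers move at their own pace and stop on an object; FORCE is the grip in N (left out, the last holds). Time passes only in rows, so rows that do not move let the fingers close. It gives the time, the measured TCP pose, the force, the opening and the grip force at its end, in the units of the state.
- sensors.get_obs(): the state, without advancing time (a new reading comes with each control period).
- camera(name): name is "scene" or "top" or "wrist"; returns the picture (420x560x3 uint8, blue, green, red); there is no depth.
- camera_params(name): a dict with "fx", "fy", "cx", "cy" (pixels), "T" (4x4, takes a point from camera to world coordinates); the wrist camera has in their place "tool_from_camera" (4x4, takes a point from camera to tool coordinates, whose origin is the TCP and whose axes are the flange's). Camera axes: x right, y down, z forward; pixel columns grow to the right and rows downward; lengths in m; the calibration is good to about 2 mm. A picture is of the moment at which its call begins: read the wrist's pose just before it. camera_params takes no time and is no camera call.
- ticket.job_done(): hands the job in; it is judged then, once.
The state is a dict: "time": time; "q": joint angles; "qd": joint speeds; "joint_efforts": joint torques, N m; "ee_pos": TCP position; "tcp_rot": TCP orientation; "wrist_force": force on the tool from outside, world axes, zero at the start; "torque": the same for the moment, N m; "opening": finger opening in m; "grasp_force": force on a finger pad.
Only numpy, scipy, OpenCV 4.12 (cv2) and the standard library are available. Lean on these libraries where they do the work, as an engineer would, in place of code of your own. Each camera call takes 0.05 s, during which the arm holds its last target. There are 200 camera calls.

## Task

Run the fuse holder test on its third current step: draw the orange-headed lock pin straight up out of the selector's lug, hang it by its collar in the notch of the bracket on the tester's left side, then turn the black selector knob clockwise (seen from above), counting three clicks. Do not turn it past the third stop; the knob springs back to off when let go, so keep hold of it there and finish while still holding it at the third stop. Leave the red stop button unpressed and the loose parts around the tester where they lie.

Things in the scene. Friction and masses are not known exactly. Their poses are not given: they have to be found in the camera images.
- tester: fixed steel test console 260 (x) x 360 (y) x 110 mm high, origin under its centre, front towards its -x, left side +y. On its flat lid: the selector, a red stop button front right, and a fixed fuse holder with fuse, 105 mm along y, 30 mm high, centred 88 mm to -x and 75 mm to +y. White lid ticks mark off and the stops. The bracket with the parking notch is on its left side.
- pin_head (a point): centre of the lock pin's orange head, the part to grasp: upright cylinder, 22 mm diameter, 34 mm tall; z up the pin. Under it a steel collar 28 mm wide, 5 mm thick (underside 22 mm below this point), then a 10 mm shaft 36 mm long, tip tapered. Loose, about 70 g. At the start the shaft stands in 12.5 mm holes through the selector's lug into the lid, locking the selector; it lifts straight out.
- notch_seat (a point): parking notch: the pin's place, on the bracket's upper face, 110 mm above the bench; axes as the tester. The slot is 14 mm wide (x), goes through the 8 mm thick bracket, open above, below and to the left: closed end 10 mm to -y of this point, open end 30 mm to +y. The pin is lowered in from above or slid in; it hangs by its collar, head centre 22 mm above this point.
- bore_mouth (a point): upper end of the lock bore: centre of the lug's hole at the lug's upper face with the selector at off, 120 mm above the bench. Fixed to the tester, axes as the tester. At the start the pin's collar rests here. It lies 85 mm from the selector's axis, to the tester's +y.
- knob_grip (a point): point on the selector's vertical axis at mid-height of its black bar grip: 64 mm long, 16 mm wide, 36 mm tall (18 mm above and below), on a skirt of 58 mm diameter and an aluminium index disc of 92 mm diameter with the lug (34 mm wide, out to 102 mm, top 120 mm above the bench). The bar lies along this point's y, its white line towards the lug (+y), and turns with it; at off, y is the tester's y.
- selector (a joint): selector angle in rad: 0 off, grows clockwise seen from above, end stop 1.963. Clicks every 22.5 degrees: first 0.393, second 0.785, third 1.178, then two unwanted ones. A spring pulls it back to off with 0.12 to 0.15 N m; clicks add a ripple of 0.06 N m either way (stiffest a quarter step past a stop, easiest a quarter step before the next). It stays at no stop by itself. Pin in: moves under 0.06.
- estop (a joint): travel of the red stop button in m: 0 released, 0.006 fully pressed (8 N)
- estop_top (a point): top of the red stop button, 40 mm diameter, on the front right of the console's lid
- holder_base: loose bakelite fuse holder base with brass clips, 36 x 110 x 33 mm, lying on the bench to the right of the tester; origin under its centre. Bystander.
- ferrule_a: loose brass ferrule (tube), 18 mm diameter, 20 mm tall, standing on the tester's lid at the back right; origin under its centre. Bystander.
- ferrule_b: loose brass ferrule (tube), 18 mm diameter, 20 mm tall, standing on the bench to the left of the bracket; origin under its centre. Bystander.
- fuse: loose beige ceramic fuse with brass end caps, 51 mm long, 14 mm diameter, lying on the tester's lid at the back left; origin under its centre. Bystander.
- spring: loose steel contact spring, 40 mm long, 14 mm diameter, lying on the bench in front of the tester; origin under its centre. Bystander.
- screwdriver: loose screwdriver, 180 mm long, lying on the bench to the left of the tester, long axis x; origin under its middle. Bystander.
Things that resemble listed ones, but are neither listed nor needed, are in the scene too. What is shaped like the part that bears pin_head but green or purple is not meant.

How it is judged (in metres and radians):
On the way, in this order (a step that is already met when the one before it is completed fails the run):
1. the pin is drawn clear of the lug, the selector still at off (z of pin_head in the frame of bore_mouth above 0.06 m and value of joint selector below 0.12 rad), for 0.1 s.
2. the pin hangs in the notch, the selector still at off (x of pin_head in the frame of notch_seat between -0.006 and 0.006 m and y of pin_head in the frame of notch_seat between -0.012 and 0.018 m and z of pin_head in the frame of notch_seat between 0.016 and 0.027 m and angle between pin_head's own z axis and vertical below 0.2 rad and value of joint selector below 0.12 rad), for 0.3 s.
At the end, for the whole second after the job is handed in: the fingers hold the selector still at the third stop (1.178 rad, within 0.14 rad; more than 1 N on the bar) and the pin hangs upright (within 0.2 rad) in the notch, collar on the bracket (within 6 mm), 6 mm of the slot middle, 12 mm inward to 18 mm outward of the seat (x of pin_head in the frame of notch_seat between -0.006 and 0.006 m and y of pin_head in the frame of notch_seat between -0.012 and 0.018 m and z of pin_head in the frame of notch_seat between 0.016 and 0.027 m and angle between pin_head's own z axis and vertical below 0.2 rad and value of joint selector between 1.038 and 1.318 rad and velocity of joint selector between -0.2 and 0.2 rad/s and contact force between the fingers and selector above 1 N); the arm keeps its last pose, push and grip.
It fails at once if the selector is turned past the third stop (beyond 1.40 rad) (value of joint selector above 1.4 rad).
It fails at once if the red stop button is pressed (more than 3 mm) (value of joint estop above 0.003 m).
It fails at once if a loose part around the tester is moved more than 30 mm (distance of any of holder_base, ferrule_a, ferrule_b, fuse, spring, screwdriver from where it was at the start of the episode above 0.03 m).
It also fails if it takes over 56 s, if anything falls off the work surface, if the arm or the gripper's body presses on something with over 40 N, if the wrist force passes 120 N, or if a joint passes its speed limit or range.

## Working session

There is one attempt and no reset: what is moved stays moved. The work goes in short steps, Python scripts to look and compute and a shell command to move; the robot and the scene stay as the last step left them, time stands still between calls to the robot, and variables do not carry over. Pictures are saved under pics/ and viewed, at most 10 in all, crops included, and the job is handed in when it is done.

```bash
mkdir -p pics; ls; python3 - <<'E'
from workcell import sensors,camera,camera_params,bot
import cv2
for n in("scene","top"):
    cv2.imwrite(f"pics/{n}0.png",camera(n)); p=camera_params(n); print(n,p)
print(sensors.get_obs(),bot.pinch_z, camera_params("wrist"))
E
```

```text
pics
scene {'fx': 427.2585861261852, 'fy': 427.2585861261852, 'cx': 278.86801705054154, 'cy': 207.6230134409511, 'T': array([[ 0.27633254,  0.73873215, -0.61474803,  1.13156003],
       [ 0.96096314, -0.20320616,  0.18776874, -0.14496042],
       [ 0.01379022, -0.64263681, -0.76604684,  0.78024898],
       [ 0.        ,  0.        ,  0.        ,  1.        ]])}
top {'fx': 520.5423526111131, 'fy': 520.5423526111131, 'cx': 276.0436350009395, 'cy': 212.02752319998513, 'T': array([[-0.01945904, -0.9966795 ,  0.07906533,  0.46035699],
       [-0.99975279,  0.01854619, -0.01226366,  0.01385463],
       [ 0.01075658, -0.07928442, -0.996794  ,  1.35290541],
       [ 0.        ,  0.        ,  0.        ,  1.        ]])}
{'time': 0.1, 'q': array([-6.67499018e+01,  5.00884271e+00,  1.00383567e+01,  9.50993219e+01,
       -9.88783969e-04,  9.00008052e+01]), 'qd': array([ 0.06779239, -0.02851123,  0.11515916,  0.02372928, -0.05382923,
        0.01220662]), 'joint_efforts': array([ 1.28033429e-03, -5.21561444e+01,  4.65654230e+01,  1.60429819e-02,
        7.76960201e-05,  4.44161145e-06]), 'ee_pos': array([ 0.21702386, -0.50514679,  0.23063968]), 'tcp_rot': array([-1.79930192e+02,  9.89764242e-04,  2.32492942e+01]), 'wrist_force': array([ 0.39638176, -0.08729405,  0.29041186]), 'torque': array([-0.02899608, -0.07212887,  0.01699742]), 'grasp_force': 0.0, 'opening': 0.08523972284083658} 0.0187 {'fx': 371.9507446871113, 'fy': 371.9507446871113, 'cx': 275.73410320765703, 'cy': 208.45713765178073, 'tool_from_camera': array([[ 2.38171573e-04, -9.61511807e-01, -2.74763515e-01,
         6.96876771e-02],
       [ 9.99999781e-01,  3.98478409e-04, -5.27617991e-04,
        -1.43731229e-04],
       [ 6.16798256e-04, -2.74763329e-01,  9.61511691e-01,
        -1.42340642e-01],
       [ 0.00000000e+00,  0.00000000e+00,  0.00000000e+00,
         1.00000000e+00]])}
```

View pics/top0.png

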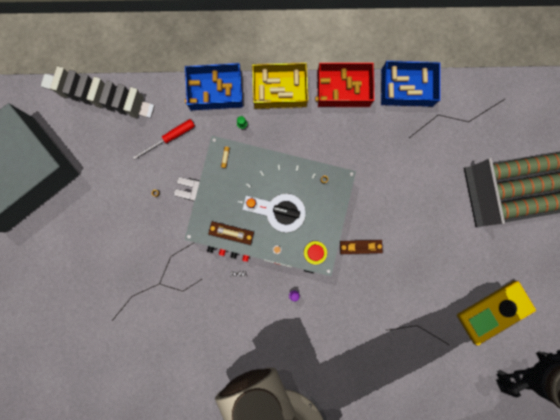

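View pics/scene0.png

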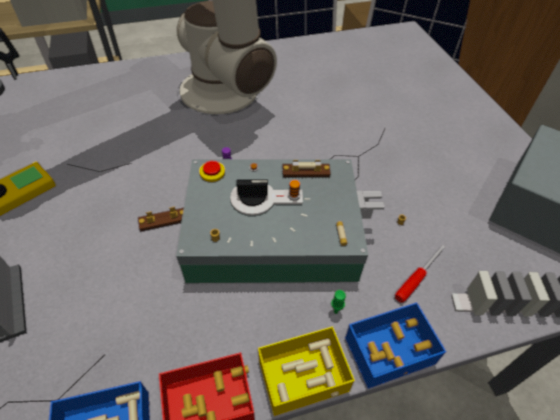

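Top view: pin head about (251,203), knob (286,212), bracket (187,187), stop button (316,253). The scene view agrees, with the pin at (294,188), the knob at (252,190) and the bracket at (370,200). Next I measure these.

```bash
cat > h.py <<'E'
import numpy as np,cv2
from workcell import sensors,camera,camera_params,bot
from scipy.spatial.transform import Rotation as Ro
def cam(n,o=None):
    p=camera_params(n)
    if n=="wrist":
        T=np.eye(4);T[:3,:3]=Ro.from_euler("xyz",o["tcp_rot"],degrees=True).as_matrix();T[:3,3]=o["ee_pos"]
        p["T"]=T@p["tool_from_camera"]
    return p
def ray(p,uv):
    d=p["T"][:3,:3]@np.array([(uv[0]-p["cx"])/p["fx"],(uv[1]-p["cy"])/p["fy"],1]);return p["T"][:3,3],d
def plane(p,uv,z):
    o,d=ray(p,uv);return o+d*(z-o[2])/d[2]
def proj(p,X):
    c=np.linalg.inv(p["T"])@np.append(X,1);return c[:2]/c[2]*[p["fx"],p["fy"]]+[p["cx"],p["cy"]]
def tri(a,b):
    (o1,d1),(o2,d2)=a,b
    s=np.linalg.lstsq(np.c_[d1,-d2],o2-o1,rcond=None)[0];P,Q=o1+s[0]*d1,o2+s[1]*d2
    return (P+Q)/2,np.linalg.norm(P-Q)
def blobs(img,lo,hi,roi,amin=8):
    x0,y0,x1,y1=roi;m=cv2.inRange(cv2.cvtColor(img,cv2.COLOR_BGR2HSV)[y0:y1,x0:x1],np.array(lo),np.array(hi))
    n,l,s,c=cv2.connectedComponentsWithStats(m)
    return sorted([(int(s[i,4]),(c[i]+[x0,y0]).round(1).tolist(),(s[i,:4]+[x0,y0,0,0]).tolist()) for i in range(1,n) if s[i,4]>=amin],reverse=True)
E
python3 - <<'E'
from h import *
t=cv2.imread("pics/top0.png");s=cv2.imread("pics/scene0.png");pt,ps=cam("top"),cam("scene")
for nm,lo,hi in(("orange",(5,170,120),(14,255,255)),("red",(0,180,120),(4,255,255)),("black",(0,0,0),(179,255,45))):
    print(nm,blobs(t,lo,hi,(180,135,360,275))[:4],blobs(s,lo,hi,(180,150,400,240))[:4])
for uv in((213,139),(353,173),(329,272),(189,236)):print(plane(pt,uv,.11).round(4))
c=np.hstack([cv2.resize(t[130:280,165:305],None,fx=4,fy=4,interpolation=cv2.INTER_CUBIC)[:, :560]])
cv2.imwrite("pics/c1.png",c)
E
```

```text
orange [(42, [315.4, 252.1], [308, 245, 16, 16]), (8, [252.8, 200.9], [250, 199, 5, 6])] [(12, [203.9, 167.1], [203, 163, 3, 10]), (9, [218.6, 166.1], [217, 163, 3, 8])]
red [(160, [315.4, 252.3], [309, 246, 14, 14]), (25, [221.6, 252.0], [219, 250, 6, 5]), (24, [245.1, 257.8], [243, 256, 6, 5])] [(157, [211.2, 167.3], [204, 161, 15, 13])]
black [(96, [288.7, 207.9], [277, 203, 22, 11]), (83, [285.4, 215.0], [274, 211, 24, 8]), (21, [210.4, 249.1], [208, 247, 6, 5]), (20, [233.5, 255.0], [231, 253, 6, 5])] [(592, [251.4, 191.8], [237, 180, 30, 26]), (90, [306.0, 175.5], [284, 175, 45, 2])]
[0.739  0.1476 0.11  ]
[ 0.65  -0.189  0.11 ]
[ 0.4137 -0.1245  0.11  ]
[0.5055 0.207  0.11  ]
```

View pics/c1.png

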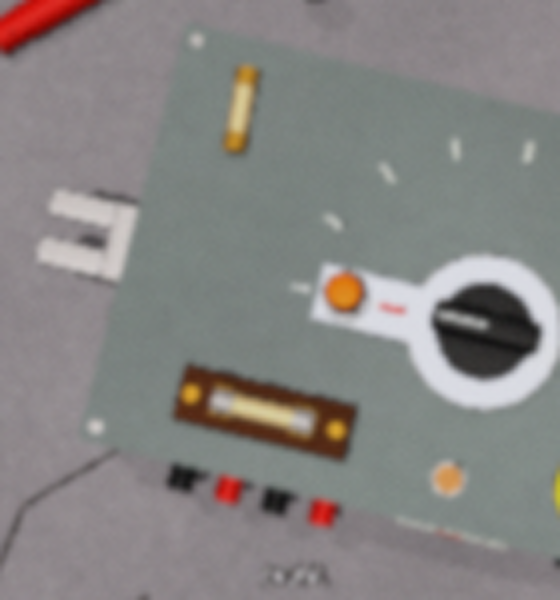

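Crop (×4): pin head (343,292), lid screws (196,40) and (95,427). The slot mouth is at about (45,227) and its closed end at about (110,243). Lid yaw comes out near −14.5°.

```bash
python3 - <<'E'
from h import *
pt,ps=cam("top"),cam("scene")
f=lambda u,v:(165+u/4,130+v/4)
print("pin top plane",plane(pt,(250.75,203),.159),"scene pin head center .142",plane(ps,(294,188),.142))
print("mouth",plane(pt,f(45,227),.11),"closed",plane(pt,f(110,243),.11))
print("disc centre @.12",plane(pt,f(485,331),.12))
print("estop",plane(pt,(315.4,252.2),.135), "lid ctr", np.mean([plane(pt,u,.11) for u in((213,139),(353,173),(329,272),(189,236))],0))
E
```

```text
pin top plane [0.57699233 0.05700271 0.159     ] scene pin head center .142 [0.57755666 0.05546515 0.142     ]
mouth [0.62423784 0.23682578 0.11      ] closed [0.61386993 0.19796778 0.11      ]
disc centre @.12 [ 0.55597736 -0.02553163  0.12      ]
estop [ 0.46117867 -0.09117643  0.135     ] lid ctr [0.57703359 0.01029034 0.11      ]
```

```bash
python3 -m jog '[[[0.45,0.7,0.1,0.65,0.6],[0.45,0.7,0.1,0.65,0.6],[0.45,0.7,0.1,0.65,0.6],[0.45,0.7,0.1,0.65,0.6],[0.45,0.7,0.1,0.65,0.6],[0.45,0.7,0.1,0.65,0.6],[0.45,0.7,0.1,0.65,0.6],[0.45,0.7,0.1,0.65,0.6]]]'
python3 -m jog '[[[0.45,0.7,0.1,0.65,0.6],[0.45,0.7,0.1,0.65,0.6],[0.45,0.7,0.1,0.65,0.6],[0.45,0.7,0.1,0.65,0.6],[0.45,0.7,0.1,0.65,0.6],[0.45,0.7,0.1,0.65,0.6],[0.45,0.7,0.1,0.65,0.6],[0.45,0.7,0.1,0.65,0.6]]]'
python3 -m jog '[[[0,0,0,0,0.6],[0,0,0,0,0.6],[0,0,0,0,0.6]]]'
python3 - <<'E'
from h import *
o=sensors.get_obs();im=camera("wrist");cv2.imwrite("pics/w1.png",im);p=cam("wrist",o);print(o["q"].round(1),o["ee_pos"],o["tcp_rot"],o["opening"])
print(proj(p,[.577,.0565,.142]),proj(p,[.617,.208,.11]),proj(p,[.556,-.0255,.15]))
E
```

```text
time: 0.9
ee_pos: [0.3976, -0.2237, 0.2713]
tcp_rot: [-180.0, 0.0, 49.4]
wrist_force: [0.9, -0.1, 0.3]
opening: 0.0514
grasp_force: 0.0
time: 1.7
ee_pos: [0.5777, 0.0563, 0.3111]
tcp_rot: [-180.0, 0.0, 75.4]
wrist_force: [0.5, -0.3, 0.2]
opening: 0.0513
grasp_force: 0.0
time: 2.0
ee_pos: [0.5767, 0.0541, 0.3112]
tcp_rot: [-180.0, 0.0, 75.2]
wrist_force: [0.3, -0.0, -0.1]
opening: 0.0512
grasp_force: 0.0
[  5.4  12.1  27.1 105.1  -0.  110.2] [0.57673154 0.05407242 0.31116423] [-1.79976059e+02  2.13220832e-02  7.52016881e+01] 0.05123224715062093
[275.66871588 184.27186449] [275.74408824 -10.64939084] [276.35006959 278.61881373]
```

View pics/w1.png

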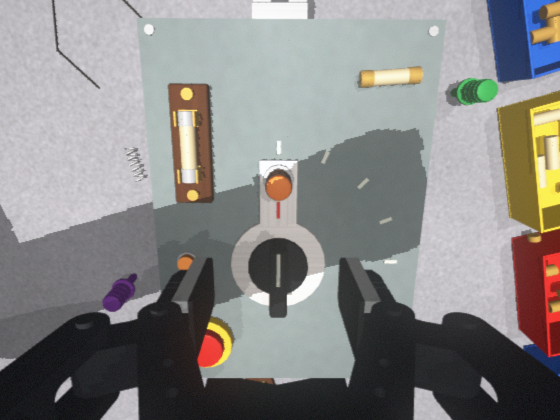

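The wrist view shows the pin at about (278,185), the bar at (278,270) and the bracket at the top edge, (279,8). All are about 2 mm to image right of the prediction. I'll refine this with masks.

```bash
python3 - <<'E'
from h import *
im=cv2.imread("pics/w1.png")
import workcell
o=sensors.get_obs();p=cam("wrist",o)
for b in blobs(im,(3,150,60),(16,255,255),(255,160,300,210),30):
    print(b); u,v=b[1]; print("pin centre",plane(p,(u,v),.147))
g=cv2.inRange(im,(0,0,0),(45,45,45))[:,:];
n,l,s,c=cv2.connectedComponentsWithStats(g[225:325,245:315]);
for i in range(1,n):
    if s[i,4]>60:print("blk",s[i],c[i]+[245,225])
gr=cv2.cvtColor(im,cv2.COLOR_BGR2GRAY)
for r in(255,265,275,300,308):print(r,gr[r,262:296:1].tolist())
for uv in((149,29),(434,31)):print("screw",plane(p,uv,.11))
E
```

```text
(452, [278.5, 187.7], [267, 176, 24, 24])
pin centre [0.57882532 0.05379449 0.147     ]
255 [53, 49, 52, 52, 51, 52, 52, 47, 51, 52, 54, 52, 53, 57, 92, 138, 150, 145, 95, 58, 54, 54, 52, 53, 53, 50, 52, 56, 55, 55, 56, 56, 57, 57]
265 [53, 51, 53, 52, 52, 52, 51, 52, 50, 54, 53, 54, 54, 59, 93, 139, 155, 150, 98, 60, 55, 55, 55, 54, 57, 53, 52, 57, 55, 55, 57, 58, 58, 55]
275 [55, 49, 52, 52, 52, 51, 55, 52, 52, 53, 52, 54, 56, 65, 111, 143, 155, 152, 101, 62, 55, 58, 57, 56, 55, 56, 58, 61, 58, 58, 60, 59, 60, 57]
300 [249, 248, 247, 247, 247, 246, 224, 133, 67, 59, 59, 60, 57, 60, 60, 59, 60, 60, 62, 57, 60, 63, 60, 62, 111, 239, 251, 251, 252, 252, 251, 252, 252, 251]
308 [181, 184, 181, 183, 183, 182, 153, 96, 67, 63, 66, 69, 71, 67, 69, 69, 69, 68, 69, 69, 68, 69, 66, 66, 81, 161, 182, 184, 184, 184, 184, 182, 184, 182]
screw [0.5059337  0.20640646 0.11      ]
screw [0.73845874 0.14326967 0.11      ]
```

```bash
python3 -m jog '[[[0.04,0.02,-0.6,0,0.6],[0,0,-0.6,0,0.6],[0,0,-0.6,0,0.6],[0,0,-0.6,0,0.6],[0,0,-0.6,0,0.6],[0,0,-0.4,0,0.6],[0,0,-0.28,0,0.6],[0,0,0,0,0.6]]]'
python3 -m jog '[[[0,0,0,0,0.1],[0,0,0,0,0.1],[0,0,0,0,0.1],[0,0,0,0,0.1],[0,0,0,0,0.1],[0,0,0,0,0.1],[0,0,0,0,0.1],[0,0,0,0,0.1]]]' 40
```

```text
time: 2.85
ee_pos: [0.5781, 0.0548, 0.1259]
tcp_rot: [-179.9, 0.0, 75.2]
wrist_force: [0.7, -0.0, -0.6]
opening: 0.0514
grasp_force: 0.0
time: 3.65
ee_pos: [0.5797, 0.0556, 0.1289]
tcp_rot: [179.9, -0.0, 75.2]
wrist_force: [-1.2, -2.1, 6.3]
opening: 0.0209
grasp_force: 39.0
```

```bash
python3 -m jog '[[[0,0,0.1,0,0.1],[0,0,0.2,0,0.1],[0,0,0.3,0,0.1],[0,0,0.3,0,0.1],[0,0,0.3,0,0.1],[0,0,0.4,0,0.1],[0,0,0.4,0,0.1],[0,0,0,0,0.1]]]'
python3 - <<'E'
from h import *
o=sensors.get_obs();im=camera("wrist");cv2.imwrite("pics/w2.png",im);print(o["ee_pos"],o["wrist_force"],o["opening"])
t=camera("top");cv2.imwrite("pics/t2.png",t);s=camera("scene")
x=cv2.resize(s[100:250,180:400],None,fx=2,fy=2)
cv2.imwrite("pics/c2.png",np.vstack([cv2.resize(im,(440,330)),x])[:, :][:600])
E
```

```text
time: 4.45
ee_pos: [0.5801, 0.0558, 0.2312]
tcp_rot: [179.7, -0.1, 75.3]
wrist_force: [0.1, 0.4, -1.4]
opening: 0.0208
grasp_force: 39.2
[0.58012435 0.05581943 0.23118872] [ 0.08158403  0.44468467 -1.39506777] 0.0207644017722024
```

View pics/c2.png

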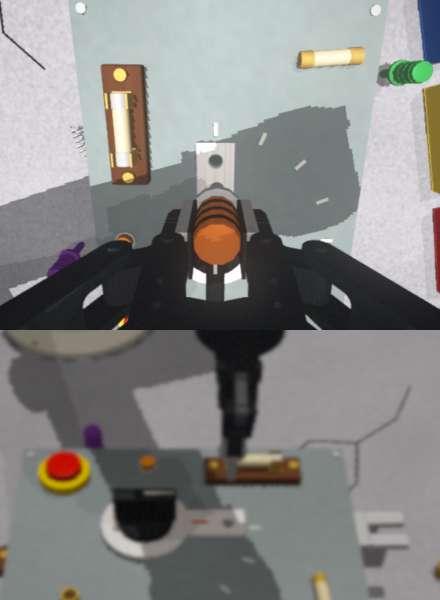

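The pin is in hand and the lug hole is visible and empty. Next I carry it towards the notch and look.

```bash
python3 -m jog '[[[0.1,0.38,0,0,0.1],[0.1,0.38,0,0,0.1],[0.1,0.38,0,0,0.1],[0.1,0.38,0,0,0.1],[0.1,0.38,0,0,0.1],[0.05,0.2,0,0,0.1],[0,0,0,0,0.1],[0,0,0,0,0.1]]]'
python3 - <<'E'
from h import *
o=sensors.get_obs();im=camera("wrist");cv2.imwrite("pics/w3.png",im);p=cam("wrist",o);print(o["ee_pos"],o["tcp_rot"],o["wrist_force"])
print(proj(p,[.617,.208,.11]))
cv2.imwrite("pics/c3.png",cv2.resize(im[60:260,140:410],None,fx=2.9,fy=2.9))
E
```

```text
time: 5.4
ee_pos: [0.6066, 0.1606, 0.2271]
tcp_rot: [-180.0, 0.0, 75.3]
wrist_force: [0.5, 0.1, -0.9]
opening: 0.0212
grasp_force: 39.2
[0.60658273 0.16063266 0.22714518] [-1.79987197e+02  2.61138789e-02  7.52731491e+01] [ 0.54035564  0.06930668 -0.85697691]
[273.17976201 134.61239871]
```

View pics/c3.png

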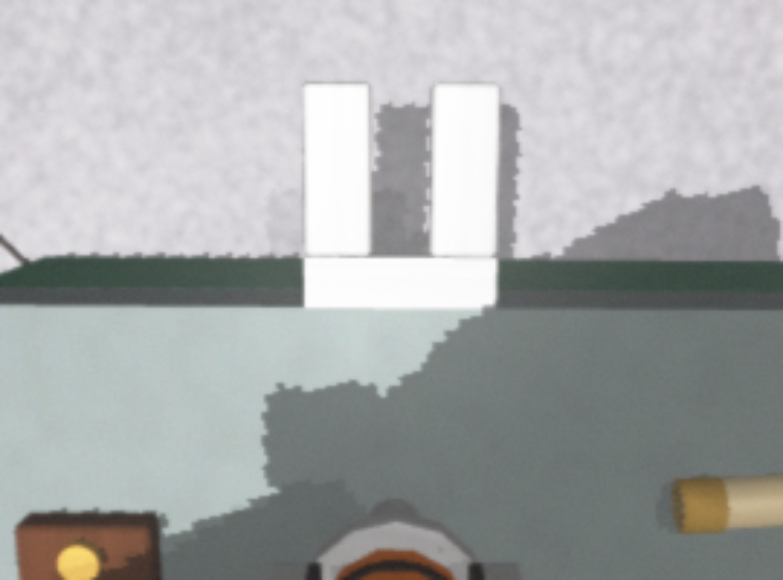

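The slot is sharp here: crop x 370 to 432, mouth at row 83, closed end at row 256.

```bash
python3 - <<'E'
from h import *
o=sensors.get_obs();p=cam("wrist",o)
f=lambda u,v:(140+u/2.9,60+v/2.9)
m,c=plane(p,f(401,83),.11),plane(p,f(401,256),.11)
print(m,c,np.linalg.norm(m-c),"width",np.linalg.norm(plane(p,f(370,170),.11)-plane(p,f(432,170),.11)))
s=c+(m-c)*.25;d=s-o["ee_pos"];print("seat",s,"move",d[:2]/.05, o["ee_pos"])
# hole seen earlier, in w2, for bias check
o2=dict(ee_pos=np.array([.58012,.05582,.23119]),tcp_rot=np.array([179.7,-.1,75.3]))
print("hole",plane(cam("wrist",o2),(215*560/440,160*420/330),.12))
E
```

```text
[0.62802711 0.23583793 0.11      ] [0.61806199 0.19769448 0.11      ] 0.039423681671512244 width 0.014519720838621391
seat [0.62055327 0.20723034 0.11      ] move [0.27975951 0.93955085] [0.60656529 0.1602528  0.22733866]
hole [0.57939864 0.05727734 0.12      ]
```

```bash
python3 -m jog '[[[0.1,0.34,0,0,0.1],[0.1,0.34,0,0,0.1],[0.11,0.335,0,0,0.1],[0,0,-0.3,0,0.1],[0,0,-0.4,0,0.1],[0,0,-0.35,0,0.1],[0,0,0,0,0.1],[0,0,0,0,0.1]]]'
python3 - <<'E'
from h import *
o=sensors.get_obs();im=camera("wrist");print(o["ee_pos"],o["wrist_force"]);s=camera("scene")
cv2.imwrite("pics/c4.png",np.vstack([cv2.resize(im[150:,130:430],None,fx=1.4,fy=1.4)[:300,:420],cv2.resize(s[140:240,310:450],None,fx=3,fy=3)[:300,:420]]))
E
```

```text
time: 6.25
ee_pos: [0.622, 0.2107, 0.1754]
tcp_rot: [-180.0, 0.0, 75.2]
wrist_force: [0.5, 0.5, -0.1]
opening: 0.0205
grasp_force: 39.3
[0.62204258 0.21073758 0.17538659] [ 0.53568951  0.50362589 -0.06585285]
```

View pics/c4.png

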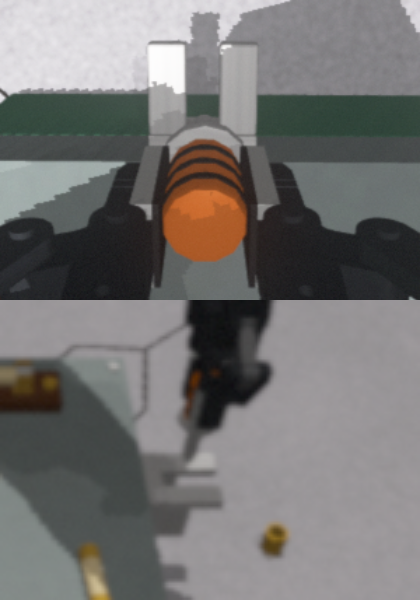

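The pin is centred over the slot: slot middle 203 against head 205 in the crop, under 1 mm off. I lower it.

```bash
python3 -m jog '[[[0,0,-0.2,0,0.1],[0,0,-0.2,0,0.1],[0,0,-0.2,0,0.1],[0,0,-0.2,0,0.1],[0,0,-0.2,0,0.1],[0,0,0,0,0.1]]]'
python3 -m jog '[[[0,0,-0.04,0,0.1],[0,0,-0.03,0,0.1],[0,0,0,0,0.1]]]'
```

```text
time: 6.95
ee_pos: [0.6213, 0.2112, 0.1226]
tcp_rot: [-179.9, 0.1, 75.3]
wrist_force: [0.7, -0.0, -1.6]
opening: 0.0206
grasp_force: 39.3
time: 7.25
ee_pos: [0.6222, 0.2114, 0.1215]
tcp_rot: [180.0, -0.0, 75.2]
wrist_force: [0.1, -0.2, -0.9]
opening: 0.021
grasp_force: 39.3
```

```bash
python3 -m jog '[[[0,0,-0.04,0,0.1],[0,0,0,0,0.1]]]';python3 -m jog '[[[0,0,-0.03,0,0.1],[0,0,0,0,0.1]]]'
```

```text
time: 7.45
ee_pos: [0.6221, 0.2114, 0.1192]
tcp_rot: [180.0, -0.0, 75.2]
wrist_force: [-0.1, 0.4, -0.5]
opening: 0.0208
grasp_force: 39.3
time: 7.65
ee_pos: [0.6222, 0.2115, 0.1191]
tcp_rot: [179.9, -0.0, 75.3]
wrist_force: [-3.8, -0.5, 7.3]
opening: 0.021
grasp_force: 39.9
```

The collar rests on the bracket (7 N upward at z 0.119, as expected). I release, dwell and rise.

```bash
python3 -m jog '[[[0,0,0.03,0,0.5],[0,0,0,0,0.5],[0,0,0,0,0.5],[0,0,0,0,0.5],[0,0,0,0,0.5]]]'
python3 -m jog '[[[0,0,0.2,0,0.5],[0,0,0.4,0,0.5],[0,0,0.6,0,0.5],[0,0,0.7,0,0.5],[0,0,0.2,0,0.5],[0,0,0,0,0.5],[0,0,0,0,0.5]]]'
python3 - <<'E'
from h import *
o=sensors.get_obs();im=camera("wrist");p=cam("wrist",o);s=camera("scene");print(o["ee_pos"])
for b in blobs(im,(3,150,60),(16,255,255),(220,150,340,400),200)[:2]:print(b,plane(p,b[1],.137))
cv2.imwrite("pics/c5.png",np.vstack([cv2.resize(im[150:,130:430],None,fx=1.4,fy=1.4)[:300,:420],cv2.resize(s[140:240,310:450],None,fx=3,fy=3)[:300,:420]]))
E
```

```text
time: 8.15
ee_pos: [0.6221, 0.2114, 0.1191]
tcp_rot: [-180.0, 0.0, 75.2]
wrist_force: [0.0, 0.8, -1.7]
opening: 0.0425
grasp_force: 0.0
time: 8.85
ee_pos: [0.6221, 0.2114, 0.2235]
tcp_rot: [-180.0, 0.0, 75.3]
wrist_force: [0.2, -0.6, -0.5]
opening: 0.0426
grasp_force: 0.0
[0.62207116 0.21138501 0.22345886]
(824, [276.1, 218.5], [260, 203, 33, 32]) [0.62154333 0.20921492 0.137     ]
```

View pics/c5.png

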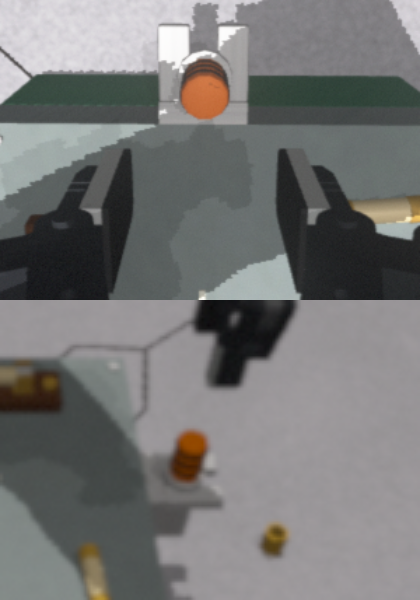

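The pin hangs upright in the notch in both views. Next I move over the knob and measure its height.

```bash
python3 -m jog '[[[-0.18,-0.67,0.05,0,0.5],[-0.18,-0.67,0.05,0,0.5],[-0.18,-0.67,0.05,0,0.5],[-0.18,-0.67,0.05,0,0.5],[-0.18,-0.67,0.05,0,0.5],[-0.18,-0.67,0.05,0,0.5],[-0.21,-0.74,0,0,0.5],[0,0,0,0,0.5]]]'
python3 -m jog '[[[0,0,0,0,0.5],[0,0,0,0,0.5]]]'
python3 - <<'E'
from h import *
o=sensors.get_obs();im=camera("wrist");p=cam("wrist",o);cv2.imwrite("pics/w6.png",im);print(o["ee_pos"],o["tcp_rot"])
s=cv2.imread("pics/scene0.png");t=cv2.imread("pics/top0.png")
for z in(.14,.15,.16,.17,.18):print(z,proj(p,[.5576,-.0264,z]).round(1))
cv2.imwrite("pics/c6.png",np.hstack([cv2.resize(im[160:420,180:380],None,fx=2,fy=2)[:520],cv2.resize(s[165:225,225:265],None,fx=9,fy=8.6667)[:520,:360]]))
E
```

```text
time: 9.75
ee_pos: [0.5562, -0.03, 0.2385]
tcp_rot: [-179.9, 0.1, 75.0]
wrist_force: [0.6, -0.1, 0.2]
opening: 0.0426
grasp_force: 0.0
time: 9.95
ee_pos: [0.5575, -0.026, 0.2385]
tcp_rot: [-179.9, 0.0, 75.3]
wrist_force: [0.0, 0.2, 0.0]
opening: 0.0423
grasp_force: 0.0
[ 0.55752734 -0.02604934  0.2385298 ] [-1.79933754e+02  6.53701956e-04  7.52654959e+01]
0.14 [276.4 210.5]
0.15 [276.4 214.8]
0.16 [276.3 219.4]
0.17 [276.3 224.5]
0.18 [276.3 230. ]
```

View pics/c6.png

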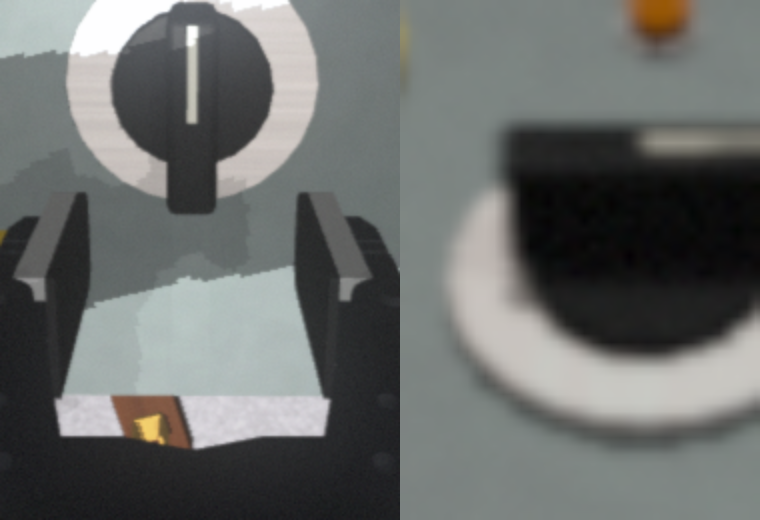

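Wrist crop (×2, offset 180,160): the near end of the bar top is at row 212, far end at about row 18, near width 49 px. The bar is aligned and centred at u≈276. Now I solve for the bar-top height.

```bash
python3 - <<'E'
from h import *
p=cam("wrist",sensors.get_obs());ps=cam("scene")
k=np.array([.5576,-.0264]);y=np.array([.2554,.9668]);x=np.array([.9668,-.2554])
for z in(.15,.16,.17,.175,.18,.19):
    a=proj(p,[*(k-.032*y),z]);b=proj(p,[*(k+.032*y),z]);w=proj(p,[*(k-.032*y+.008*x),z])-proj(p,[*(k-.032*y-.008*x),z])
    print(z,(2*(a-[180,160])).round(0),(2*(b-[180,160])).round(0),"w",(2*abs(w[0])).round(1),"scene back/near edges end",[((proj(ps,[*(k-.032*y+q*x),z])-[225,165])*[9,8.667]+[400,0]).round(0).tolist() for q in(-.008,.008)])
E
```

```text
0.15 [192. 201.] [193.  12.] w 47.6 scene back/near edges end [[503.0, 159.0], [500.0, 210.0]]
0.16 [192. 214.] [193.  18.] w 49.5 scene back/near edges end [[501.0, 129.0], [498.0, 180.0]]
0.17 [192. 228.] [193.  24.] w 51.5 scene back/near edges end [[498.0, 99.0], [495.0, 150.0]]
0.175 [192. 235.] [193.  27.] w 52.6 scene back/near edges end [[496.0, 84.0], [493.0, 135.0]]
0.18 [192. 243.] [193.  30.] w 53.8 scene back/near edges end [[495.0, 68.0], [492.0, 119.0]]
0.19 [192. 259.] [193.  38.] w 56.2 scene back/near edges end [[492.0, 37.0], [489.0, 88.0]]
```

Bar top is at about 0.160, confirmed by both views, so mid-height is 0.142 and the skirt top about 0.124. I descend to TCP z 0.131 and grip.

```bash
python3 -m jog '[[[0,0,-0.4,0,0.5],[0,0,-0.5,0,0.5],[0,0,-0.5,0,0.5],[0,0,-0.4,0,0.5],[0,0,-0.35,0,0.5],[0,0,0,0,0.5]]]'
python3 -m jog '[[[0,0,0,0,0.05],[0,0,0,0,0.05],[0,0,0,0,0.05],[0,0,0,0,0.05],[0,0,0,0,0.05],[0,0,0,0,0.05],[0,0,0,0,0.05]]]' 60
```

```text
time: 10.6
ee_pos: [0.5565, -0.0255, 0.1289]
tcp_rot: [-179.7, 0.0, 75.3]
wrist_force: [-0.1, -0.2, 0.1]
opening: 0.0425
grasp_force: 0.0
time: 11.3
ee_pos: [0.5575, -0.0259, 0.133]
tcp_rot: [180.0, -0.1, 75.3]
wrist_force: [-5.1, 2.4, 2.4]
opening: 0.0148
grasp_force: 59.5
```

```bash
python3 -m jog '[[[0,0,0,-0.4,0.05],[0,0,0,-0.6,0.05],[0,0,0,-0.6,0.05],[0,0,0,-0.6,0.05],[0,0,0,-0.6,0.05],[0,0,0,-0.6,0.05],[0,0,0,-0.6,0.05],[0,0,0,-0.6,0.05]]]'
python3 - <<'E'
from h import *
o=sensors.get_obs();print(o["torque"],o["q"].round(1))
E
```

```text
time: 12.1
ee_pos: [0.5575, -0.026, 0.1331]
tcp_rot: [-180.0, -0.1, 52.2]
wrist_force: [-4.4, 2.4, 2.4]
opening: 0.0153
grasp_force: 59.4
[0.4900657  0.70113949 0.15761475] [ -2.7   5.2  -0.5  84.2   0.  125.1]
```

```bash
python3 -m jog '[[[0,0,0,-0.7,0.05],[0,0,0,-0.7,0.05],[0,0,0,-0.7,0.05],[0,0,0,-0.7,0.05],[0,0,0,-0.7,0.05],[0,0,0,-0.7,0.05],[0,0,0,-0.7,0.05],[0,0,0,-0.7,0.05]]]'
python3 -m jog '[[[0,0,0,-0.7,0.05],[0,0,0,-0.7,0.05],[0,0,0,-0.7,0.05],[0,0,0,-0.6,0.05],[0,0,0,-0.5,0.05],[0,0,0,0,0.05],[0,0,0,0,0.05],[0,0,0,0,0.05]]]'
python3 - <<'E'
from h import *
o=sensors.get_obs();im=camera("wrist");t=camera("top");s=camera("scene");print(o["q"].round(1),o["torque"],o["tcp_rot"])
cv2.imwrite("pics/w7.png",im);cv2.imwrite("pics/c7.png",np.hstack([cv2.resize(im,(400,300)),cv2.resize(s[130:270,210:400],(400,300))]))
E
```

```text
time: 12.9
ee_pos: [0.5576, -0.0261, 0.1331]
tcp_rot: [-180.0, -0.0, 24.2]
wrist_force: [-3.9, 2.5, 1.9]
opening: 0.0152
grasp_force: 59.4
time: 13.7
ee_pos: [0.5576, -0.0262, 0.1331]
tcp_rot: [-180.0, -0.1, 8.4]
wrist_force: [-4.4, 2.3, 5.8]
opening: 0.015
grasp_force: 59.7
[ -2.7   5.2  -0.5  84.2   0.  168.9] [0.35245296 0.90769863 0.08840696] [-1.79984899e+02 -5.11765229e-02  8.36211080e+00]
```

View pics/c7.png

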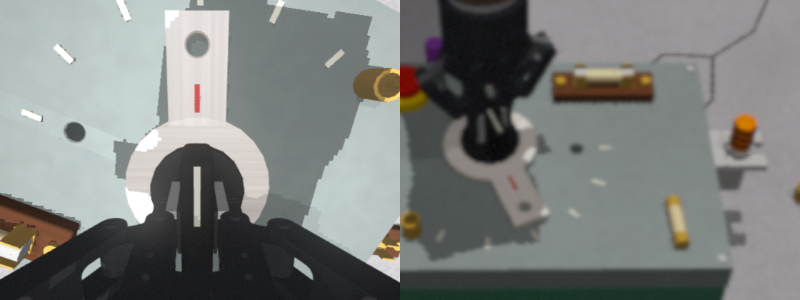

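The lug points straight along the tool, over the third tick (200,0). The lid bore is exposed at (75,132), the lug hole is at (198,45), and the pin still hangs. One check of the angle numerically.

```bash
python3 - <<'E'
from h import *
p=cam("wrist",sensors.get_obs());k=np.array([.5576,-.0262])
a=plane(p,(75*1.4,132*1.4),.11)[:2]-k;b=plane(p,(198*1.4,45*1.4),.12)[:2]-k
print(np.linalg.norm(a),np.linalg.norm(b),np.radians(75.2-8.36));g=lambda v:np.arctan2(v[1],v[0]);print(g(a)-g(b))
E
```

```text
0.08472273297978594 0.08440201788931319 1.16657807203301
1.1678148832306419
```

The angle is 1.168 rad by vision and 1.167 by tool yaw, both within tolerance of 1.178. Handing in.

```bash
python3 -c "
from workcell import ticket;print(ticket.job_done())"
```

```text
the job is handed in; nothing more can be done
None
```

I handed the job in with the lock pin hanging in the notch and the selector held at the third stop, measured at about 1.168 rad against 1.178; no verdict came back.

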